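Put the dressing-tray things back on their felt pads

TASK

The mirrored tray has been polished and its things are standing about on the chest of drawers. Put the push dispenser, the cream jar, the glasses case, the nail file and the hair clip back on the tray, each upright, or lying the right way up, in the middle of the felt pad cut to its shape and size, the three long ones lengthwise along their pads. Set each one down rather than dropping it, and leave all five standing freely.

Things in the scene. Friction and masses are not known exactly. Their poses are not given: they have to be found in the camera images.
- dispenser_mid (a point): Round frosted glass push dispenser with a steel push-top, the larger of the two round things: glass body 58 mm diameter and 62 mm high, top plate 54 mm diameter, 82 mm high in all. This point is on its axis 41 mm above its underside (on the glass); z up. Stands on the chest top.
- jar_mid (a point): Small round white ceramic cream jar with a flat aluminium lid, 45 mm diameter, 38 mm high. This point is on its axis 19 mm above its underside; z up. The lid does not come off.
- case_mid (a point): Brown tortoiseshell acetate glasses case with round ends, closed, 150 mm long, 48 mm wide, 38 mm high. This point is its centre, 19 mm above its underside; x along its length, y across, z up.
- file_mid (a point): Steel nail file lying flat, 150 mm long: dark handle at the -x end (60 long, 16 wide, 8 mm thick) and bright blade on the +x part (90 long, 14 wide, 6 mm thick, underside flush with the handle's). This point is the middle of its length, on the blade 15 mm from the handle, 4 mm above its underside; centre of mass 8 mm towards the handle; x along its length, y across, z up.
- clip_mid (a point): Green hard silicone hair claw clip, closed and rigid, standing on its teeth, 80 mm long, 30 mm wide, 32 mm high (34 mm over the spring). This point is its centre, 16 mm above its underside; x along its length, y across, z up.
- pad_a: Place of the push dispenser: the larger round pad, 76 mm diameter. Dark grey felt pad, 3 mm thick, fixed on the mirrored tray (tray top 6 mm above the chest top, pad top 9 mm). Origin: centre of its underside, z up.
- pad_b: Place of the cream jar: the smaller round pad, 58 mm diameter. Dark grey felt pad, 3 mm thick, fixed on the mirrored tray (tray top 6 mm above the chest top, pad top 9 mm). Origin: centre of its underside, z up.
- pad_c: Place of the glasses case: the long wide pad with round ends, 168 by 66 mm. Dark grey felt pad, 3 mm thick, fixed on the mirrored tray (tray top 6 mm above the chest top, pad top 9 mm). Origin: centre of its underside, z up; x axis along its length (either way round is the same).
- pad_d: Place of the nail file: the long narrow pad with square ends, 168 by 32 mm. Dark grey felt pad, 3 mm thick, fixed on the mirrored tray (tray top 6 mm above the chest top, pad top 9 mm). Origin: centre of its underside, z up; x axis along its length (either way round is the same).
- pad_e: Place of the hair clip: the short oblong pad with square ends, 100 by 50 mm. Dark grey felt pad, 3 mm thick, fixed on the mirrored tray (tray top 6 mm above the chest top, pad top 9 mm). Origin: centre of its underside, z up; x axis along its length (either way round is the same).
Not all that is in view belongs to the job. Of the things like the part that bears file_mid, leave any that is red; of the rest the smaller one is meant.

How it is judged:
At the end, for the whole second after the job is handed in: All five rest upright (0.12 rad) on their own pads, centres within 12 mm of the pad centre and 5 mm of resting height; case, file and clip lie along their pads within 0.21 rad, either way round; all released and at rest (under 20 mm/s) (horizontal distance between dispenser_mid and pad_a below 0.012 m and z of dispenser_mid in the frame of pad_a between 0.039 and 0.049 m and angle between each of dispenser_mid, jar_mid, case_mid, file_mid, clip_mid's own z axis and vertical below 0.12 rad and linear speed of each of dispenser, jar, glasses_case, nail_file, hair_clip below 0.02 m/s and horizontal distance between jar_mid and pad_b below 0.012 m and z of jar_mid in the frame of pad_b between 0.017 and 0.027 m and horizontal distance between case_mid and pad_c below 0.012 m and z of case_mid in the frame of pad_c between 0.017 and 0.027 m and angle between the x axis of case_mid and the x axis of pad_c, either way round below 0.21 rad and horizontal distance between file_mid and pad_d below 0.012 m and z of file_mid in the frame of pad_d between 0.002 and 0.012 m and angle between the x axis of file_mid and the x axis of pad_d, either way round below 0.21 rad and horizontal distance between clip_mid and pad_e below 0.012 m and z of clip_mid in the frame of pad_e between 0.014 and 0.024 m and angle between the x axis of clip_mid and the x axis of pad_e, either way round below 0.21 rad); the robot touches nothing.
It fails at once if the dispenser is dropped onto its pad from more than about 2 cm instead of being set down (horizontal distance between dispenser_mid and pad_a below 0.04 m and z of dispenser_mid in the frame of pad_a above 0.059 m and linear speed of dispenser above 0.3 m/s and contact force between dispenser and the fingers below 0.02 N).
It fails at once if the jar is dropped onto its pad from more than about 2 cm instead of being set down (horizontal distance between jar_mid and pad_b below 0.04 m and z of jar_mid in the frame of pad_b above 0.037 m and linear speed of jar above 0.3 m/s and contact force between jar and the fingers below 0.02 N).
It fails at once if the glasses case is dropped onto its pad from more than about 2 cm instead of being set down (horizontal distance between case_mid and pad_c below 0.04 m and z of case_mid in the frame of pad_c above 0.037 m and linear speed of glasses_case above 0.3 m/s and contact force between glasses_case and the fingers below 0.02 N).
It fails at once if the nail file is dropped onto its pad from more than about 2 cm instead of being set down (horizontal distance between file_mid and pad_d below 0.04 m and z of file_mid in the frame of pad_d above 0.022 m and linear speed of nail_file above 0.3 m/s and contact force between nail_file and the fingers below 0.02 N).
It fails at once if the hair clip is dropped onto its pad from more than about 2 cm instead of being set down (horizontal distance between clip_mid and pad_e below 0.04 m and z of clip_mid in the frame of pad_e above 0.034 m and linear speed of hair_clip above 0.3 m/s and contact force between hair_clip and the fingers below 0.02 N).
It also fails if it takes over 122 s, if anything falls off the work surface, if the arm or the gripper's body presses on something with over 40 N, if the wrist force passes 120 N, or if a joint passes its speed limit or range.

ROBOT

A 6-joint arm with a two-finger parallel gripper is mounted at the origin on the work surface. World frame = base frame: x ahead of the robot, y to its left, z up, the work surface at z = 0. Lengths are in m, angles in rad, forces in N, time in s.
With the tool pointing down it reaches from about 0.35 to 0.975 m from the base axis. Payload 4.9 kg.
Tool frame: the origin (TCP) lies on the centre line of the jaws, within the pads' length; the fingertips stand 8 mm ahead of it and the grasp point (between the pads) lies 11 mm behind it; z points along the fingers, y is the direction in which the jaws open and shut (so a half turn about z gives the same grasp; the last joint's range is limited). The gripper opens to 85 mm and grips with 20 to 120 N. Pads are 22 mm wide; open, the fingers measure 114 mm over their backs; the gripper's body (76 mm by 85 mm) begins 54 mm behind the grasp point. The pads swing forward as they close: fully open they stand 13 mm farther back than shut.
Start: joints at [1.1, 0.053, 1.613, -0, 1.476, -0.119], TCP at [0.215, 0.587, 0.202] pointing down, gripper open.
Joint ranges: [-3.01, 3.01], [-1.01, 2.22], [0.06, 2.58], [-1.02, 4.17], [0.09, 2.62], [-3.14, 3.14]. Speed limits (rad/s): [2.57, 2.57, 3.14, 3.14, 3.14, 3.14].

INTERFACE

Orientations are given as a rotation vector (axis times angle).
In Python, from station import get_obs, get_image, calibration, finish_job gives the robot as it stands. The module is installed in compiled form; this text tells all that it offers.
- The arm moves only by the shell command python3 -m jog 'ROWS' [FORCE]. ROWS is JSON, a list of rows, each a list of 7 numbers: the shift along the tool's x, y, z in cm, then the turn, a rotation vector about the tool's x, y, z in rad, then the closure in counts, from 0 (fully open) to 255 (shut). In form: [[dx, dy, dz, ax, ay, az, jaw], ...]. A call has 1 to 8 rows; each row is the pose to reach, as a shift and turn from the pose measured when the call began, along the tool's axes at that moment; what a row does not reach only later rows make up. A row lasts 1/12 s, in which the tool goes at most 41.7 mm and 7.16 degrees, less where a joint would pass 70% of its speed; a pose out of reach is approached as far as the arm can. A call with a gripper value outside its range is refused whole. The fingers move at their own pace and stop on an object; FORCE is the grip in N (left out, the last holds). Time passes only in rows, so rows that repeat a pose let the fingers close. It gives the time, the measured TCP pose, the force and the opening at its end, in the units of the state.
- get_obs(): the state, without advancing time (a new reading comes with each control period).
- get_image(name): name is "side" or "top" or "wrist"; returns the picture (384x512x3 uint8, red, green, blue); there is no depth.
- calibration(name): a dict with "vfov" (degrees; the focal length in pixels is half the picture's height over the tangent of half this angle, whatever the lens; pixels are square), "cx", "cy" (the principal point, pixels), "dist_coeffs" ([k1, k2, p1, p2, k3] as OpenCV has them; the pictures are not rectified), "R" (3x3) and "t" (3): a world point X has camera coordinates R X + t. Camera axes: x right, y down, z forward; pixel columns grow to the right and rows downward; lengths in m; the calibration is good to about 2 mm. A picture is of the moment at which its call begins: read the wrist's pose just before it. calibration takes no time and is no camera call; for the wrist camera it gives the pose at the moment of the call.
- finish_job(): hands the job in, once; it reports no verdict.
The state is a dict: "t": time; "q": joint angles; "dq": joint speeds; "effort": joint torques, N m; "tool_pos": TCP position; "tool_rot": TCP orientation; "contact_force": force on the tool from outside, world axes, zero at the start; "wrist_torque": the same for the moment, N m; "opening": finger opening in m.
Only numpy, scipy, OpenCV 4.12 (cv2) and the standard library are available. Lean on these libraries where they do the work, as an engineer would, in place of code of your own. Each camera call takes 0.05 s, during which the arm holds its last target. There are 200 camera calls.

## Working session

There is one attempt and no reset: what is moved stays moved. The work goes in short steps, Python scripts to look and compute and a shell command to move; the robot and the scene stay as the last step left them, time stands still between calls to the robot, and variables do not carry over. Pictures are saved under pics/ and viewed, about 12 in all and at most 16, crops included, and the job is handed in when it is done.

```bash
mkdir -p pics
cat > h.py <<'E'
import numpy as np, cv2
from station import get_obs,get_image,calibration
from scipy.spatial.transform import Rotation as Rt
def K(c):
    f=192/np.tan(np.radians(c['vfov'])/2); return np.array([[f,0,c['cx']],[0,f,c['cy']],[0,0,1.]])
def ray(c,uv):
    p=cv2.undistortPoints(np.array(uv,float).reshape(-1,1,2),K(c),np.array(c['dist_coeffs'],float)).reshape(-1,2)
    R=np.array(c['R']);t=np.array(c['t']); d=np.c_[p,np.ones(len(p))]@R; return -R.T@t,d
def onz(c,uv,z):
    o,d=ray(c,uv); return o+d*((z-o[2])/d[:,2])[:,None]
def proj(c,X):
    R=np.array(c['R']);return cv2.projectPoints(np.array(X,float).reshape(-1,1,3),cv2.Rodrigues(R)[0],np.array(c['t'],float),K(c),np.array(c['dist_coeffs'],float))[0].reshape(-1,2)
def snap(n,f):
    c=calibration(n); im=get_image(n); cv2.imwrite('pics/'+f,im[:,:,::-1]); return c,im
E
python3 - <<'E'
from h import *
for n in ('top','side','wrist'):
    c,im=snap(n,n+'0.png'); print(n,c['vfov'],c['dist_coeffs'],-np.array(c['R']).T@np.array(c['t']),np.array(c['R'])[2])
o=get_obs();print(o)
E
```

```text
top 42.07601297210109 [-0.01508292  0.          0.          0.          0.        ] [0.38157433 0.09678563 1.44044247] [ 5.64229175e-02 -1.00702667e-04 -9.98406953e-01]
side 46.5160341173915 [-0.04219154  0.          0.          0.          0.        ] [0.20111374 0.97693929 1.21742538] [ 0.16278304 -0.58851715 -0.79192755]
wrist 59.93879054587224 [-0.09786144  0.          0.          0.          0.        ] [0.14175051 0.61308162 0.37290764] [ 0.28532471 -0.10627921 -0.9525201 ]
{'t': 0.15, 'q': array([ 1.09997903e+00,  5.32165348e-02,  1.61400608e+00, -8.35777846e-06,
        1.47598917e+00, -1.19021175e-01]), 'dq': array([-5.49535187e-05, -3.32505116e-03, -3.92127379e-03,  1.59646510e-03,
        9.26941308e-04, -1.61070630e-03]), 'effort': array([-7.59642771e-04, -3.94248569e+01, -3.70719016e+01, -2.21061946e-04,
        4.82509276e-03,  9.63450674e-06]), 'tool_pos': array([0.2151316 , 0.5862292 , 0.20052204]), 'tool_rot': array([-5.49672513e-01, -3.09266096e+00,  2.43695546e-03]), 'contact_force': array([ 0.38467679,  0.25985711, -1.22622357]), 'wrist_torque': array([-0.00148489,  0.03233775,  0.00641993]), 'opening': 0.08555009914168094}
```

View pics/top0.png

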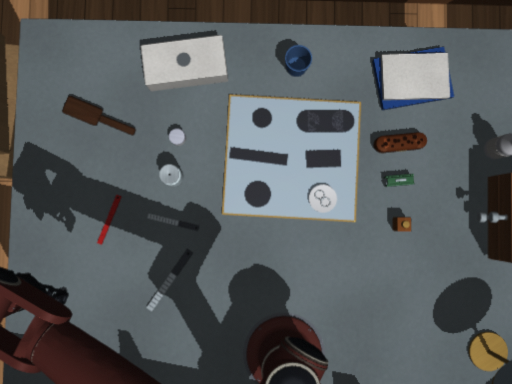

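View pics/side0.png

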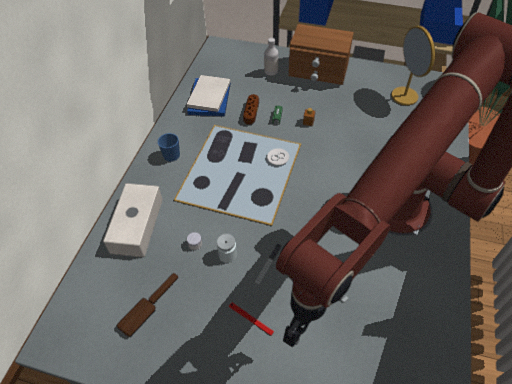

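Top view: the image up is +x and left is +y. I see the dispenser at (170,174), the jar at (177,135), the case at (400,142) and the clip at (398,180). There are three file-like things: a red one at (110,220), a long one at (170,280), and a short one at (173,221), which is the one I want. The pads are: a (257,194), b (262,118), c (325,121), d (258,157), e (323,158). The round dish at (322,198) and the wooden cube at (402,224) don't belong to the job.

```bash
cat > meas.py <<'E'
from h import *
c=calibration('top'); im=cv2.imread('pics/top0.png'); hsv=cv2.cvtColor(im,cv2.COLOR_BGR2HSV); g=im.max(2)
def comps(m,box,amin=60):
    x0,y0,x1,y1=box; k=np.zeros_like(m); k[y0:y1,x0:x1]=m[y0:y1,x0:x1]
    return [q for q in cv2.findContours(k,cv2.RETR_EXTERNAL,cv2.CHAIN_APPROX_NONE)[0] if cv2.contourArea(q)>amin]
def rep(n,q,z):
    r=cv2.minAreaRect(q); b=cv2.boxPoints(r); P=onz(c,b,z)
    M=cv2.moments(q); ce=onz(c,[[M['m10']/M['m00'],M['m01']/M['m00']]],z)[0]
    e1,e2=P[1]-P[0],P[2]-P[1]; L=e1 if np.linalg.norm(e1)>np.linalg.norm(e2) else e2
    s=sorted([np.linalg.norm(e1),np.linalg.norm(e2)])
    print(n,'px',np.round(r[0],1),'box',np.round(P.mean(0)[:2],4),'cent',np.round(ce[:2],4),'size',np.round(s,3),'ang',round(np.degrees(np.arctan2(L[1],L[0]))%180,1))
for q in comps((g<90).astype('uint8')*255,(232,100,355,212)): rep('pad',q,.009)
S=hsv[:,:,1]
for q in comps(((S>110)&(hsv[:,:,0]<20)).astype('uint8')*255,(365,125,435,160)): rep('case',q,.02)
for q in comps(((S>90)&(hsv[:,:,0]>40)&(hsv[:,:,0]<80)).astype('uint8')*255,(375,165,425,195)): rep('clip',q,.018)
for q in comps((g>135).astype('uint8')*255,(155,160,185,190)): rep('disp',q,.075)
for q in comps((g>135).astype('uint8')*255,(164,122,190,148)): rep('jar',q,.036)
for uv in [(148,217),(198,228),(150,308),(188,252)]: print(uv,onz(c,[uv],.004)[0])
a=cv2.resize(im[205:320,95:215],None,fx=5,fy=5,interpolation=cv2.INTER_CUBIC)
cv2.imwrite('pics/files.png',np.clip(a*2.0,0,255).astype('uint8'))
E
python3 meas.py
```

```text
pad px [257.  193.5] box [0.4529 0.0872] cent [0.4533 0.0861] size [0.071 0.071] ang 136.4
pad px [323. 158.] box [ 0.5596 -0.1009] cent [ 0.5595 -0.1009] size [0.046 0.098] ang 91.3
pad px [259.  155.7] box [0.5622 0.084 ] cent [0.5621 0.0837] size [0.03 0.16] ang 83.9
pad px [325.  120.5] box [ 0.669  -0.1052] cent [ 0.669 -0.105] size [0.061 0.163] ang 91.3
pad px [262. 117.] box [0.6751 0.0776] cent [0.6743 0.0787] size [0.052 0.053] ang 1.1
case px [400.  141.9] box [ 0.6096 -0.32  ] cent [ 0.6096 -0.32  ] size [0.047 0.152] ang 97.5
clip px [399.  179.4] box [ 0.5018 -0.3183] cent [ 0.5018 -0.3197] size [0.028 0.079] ang 96.5
disp px [169.8 174.9] box [0.4955 0.328 ] cent [0.4954 0.3283] size [0.053 0.06 ] ang 54.5
jar px [176.5 136.5] box [0.6083 0.3192] cent [0.6087 0.3194] size [0.043 0.043] ang 1.7
(148, 217) [0.37855307 0.39898201 0.004     ]
(198, 228) [0.35025343 0.25433942 0.004     ]
(150, 308) [0.11998809 0.3847051  0.004     ]
(188, 252) [0.28109545 0.28104497 0.004     ]
```

View pics/files.png

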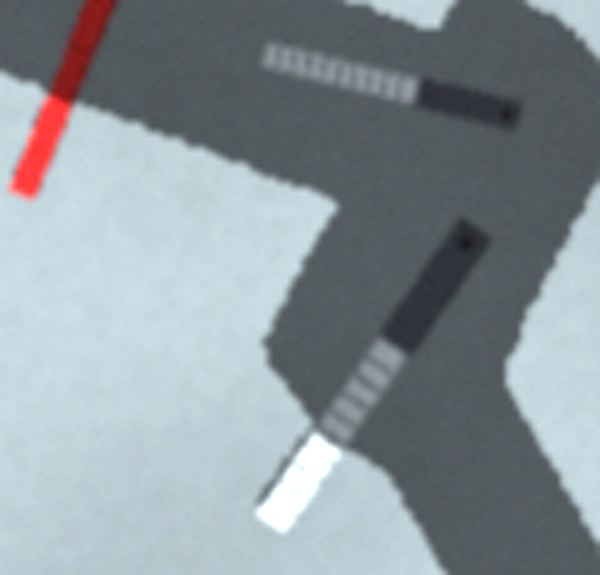

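The close crop confirms it. The short grey file (blade tip at top px (148,216), handle end (199,228)) comes out about 150 mm long with a 59 mm handle, so it is the one meant. The other grey file is about 200 mm long. All sizes agree with the task text. The file's middle is at about (0.364, 0.327), axis 79°.

```bash
cat > go.py <<'E'
# usage: go.py x y z yaxis_angle_deg : shift (cm) and turn to put TCP there pointing down, jaw axis at the angle (mod 180)
import sys; from h import *
o=get_obs(); x,y,z,a=map(float,sys.argv[1:5]); R=Rt.from_rotvec(o['tool_rot']); best=None
for k in (0,180):
    b=np.radians(a+k); yy=np.array([np.cos(b),np.sin(b),0]); zz=np.array([0,0,-1.]); T=Rt.from_matrix(np.c_[np.cross(yy,zz),yy,zz])
    r=(R.inv()*T).as_rotvec()
    if best is None or np.linalg.norm(r)<np.linalg.norm(best): best=r
if len(sys.argv)>5: 
    pass
d=R.inv().apply(np.array([x,y,z])-o['tool_pos'])*100
print('t',round(o['t'],2),'pos',np.round(o['tool_pos'],4),'q6',round(o['q'][5],2),'open',round(o['opening'],4),'| shift',np.round(d,2),'turn',np.round(best,3),'F',np.round(o['contact_force'],1))
E
python3 go.py .364 .327 .10 169
```

```text
t 0.15 pos [0.2151 0.5862 0.2005] q6 -0.12 open 0.0856 | shift [-22.91 -19.19  10.08] turn [-1.000e-03  1.000e-03  1.411e+00] F [ 0.4  0.3 -1.2]
```

```bash
python3 -m jog '[[-22.9,-19.2,8,0,0,1.41,0],[-22.9,-19.2,8,0,0,1.41,0],[-22.9,-19.2,8,0,0,1.41,0],[-22.9,-19.2,8,0,0,1.41,0],[-22.9,-19.2,8,0,0,1.41,0],[-22.9,-19.2,8,0,0,1.41,0],[-22.9,-19.2,8,0,0,1.41,0],[-22.9,-19.2,8,0,0,1.41,0]]' 50; python3 go.py .364 .327 .10 169
```

```text
t: 0.82
tool_pos: [0.3643, 0.323, 0.1188]
tool_rot: [1.976, 2.441, -0.007]
contact_force: [-0.5, -0.3, -0.3]
opening: 0.0857
t 0.82 pos [0.3643 0.323  0.1188] q6 0.36 open 0.0857 | shift [0.4  0.05 1.87] turn [-0.002  0.004  0.402] F [-0.5 -0.3 -0.3]
```

```bash
python3 -m jog '[[0.4,0,1,0,0,0.4,0],[0.4,0,1,0,0,0.4,0],[0.4,0,1,0,0,0.4,0],[0.4,0,1,0,0,0.4,0],[0.4,0,1,0,0,0.4,0],[0.4,0,1,0,0,0.4,0]]'
python3 - <<'E'
from h import *
c,im=snap('wrist','w1.png'); np.savez('w1.npz',**{k:np.array(v) for k,v in c.items()})
print(np.round(proj(c,[[.364,.327,.004],[.364+.075*.19,.327+.075*.98,.004],[.364-.075*.19,.327-.075*.98,.004]]),0))
E
python3 go.py .364 .327 .011 169
```

```text
t: 1.32
tool_pos: [0.3634, 0.3268, 0.1085]
tool_rot: [2.42, 2.001, -0.007]
contact_force: [-0.2, -0.5, -0.3]
opening: 0.0856
[[259. 174.]
 [260.  84.]
 [259. 251.]]
t 1.37 pos [0.3634 0.3268 0.1086] q6 0.77 open 0.0853 | shift [0.07 0.07 9.76] turn [-0.001  0.004  0.003] F [-0.3  0.3  0.2]
```

View pics/w1.png

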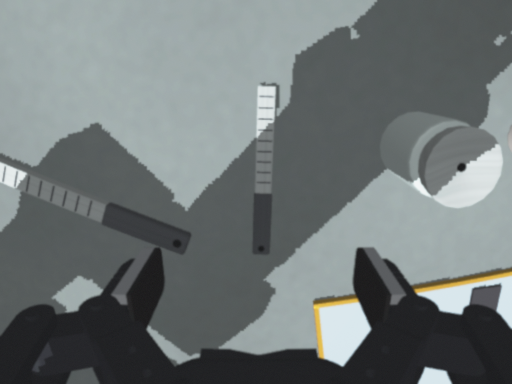

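The wrist view shows the file with its tip at (267,84) and handle end at (261,253), within a few pixels of the prediction. I refine from those two points and descend.

Run:
```python
from h import *
c=np.load('w1.npz'); P=onz(c,[[267,84]],.006)[0]; Q=onz(c,[[261,253]],.008)[0]
d=P-Q; print((P+Q)/2,np.linalg.norm(d),np.degrees(np.arctan2(d[1],d[0])))
m=(P+Q)/2; import os
os.system(f'python3 go.py {m[0]} {m[1]} .011 {np.degrees(np.arctan2(d[1],d[0]))+90}')
```

```text
t 1.37 pos [0.3634 0.3268 0.1086] q6 0.77 open 0.0853 | shift [0.12 0.46 9.76] turn [-0.001  0.004  0.029] F [-0.3  0.3  0.2]
[0.36790324 0.32676435 0.007     ] 0.1495384083750157 77.5241747756144
```

```bash
python3 -m jog '[[0.1,0.45,4,0,0,0.03,60],[0.1,0.45,7,0,0,0.03,120],[0.1,0.45,9.2,0,0,0.03,140],[0.1,0.45,9.7,0,0,0.03,140],[0.1,0.45,9.7,0,0,0.03,140],[0.1,0.45,9.7,0,0,0.03,255],[0.1,0.45,9.7,0,0,0.03,255],[0.1,0.45,9.7,0,0,0.03,255]]' 50; python3 -m jog '[[0,0,0,0,0,0,255],[0,0,0,0,0,0,255],[0,0,0,0,0,0,255],[0,0,-2,0,0,0,255],[0,0,-6,0,0,0,255],[0,0,-8,0,0,0,255],[0,0,-8,0,0,0,255]]'; python3 go.py .562 .0838 .09 174
```

```text
t: 2.03
tool_pos: [0.3693, 0.3276, 0.0138]
tool_rot: [2.449, 1.964, -0.0]
contact_force: [-0.0, -0.2, 0.7]
opening: 0.0026
t: 2.62
tool_pos: [0.3727, 0.3301, 0.1001]
tool_rot: [2.448, 1.964, 0.017]
contact_force: [-0.1, 0.7, 0.6]
opening: 0.0003
t 2.62 pos [0.3727 0.3301 0.1001] q6 0.8 open 0.0003 | shift [-19.95  23.81   1.1 ] turn [ 0.01  -0.006 -0.114] F [-0.1  0.7  0.6]
```

The grip closed on nothing: the TCP stopped at 13.8 mm, so the tips were level with the blade top. I look again and go lower.

```bash
python3 -m jog '[[0,0,0,0,0,0,100],[0,0,0,0,0,0,100],[0,0,0,0,0,0,100],[0,0,0,0,0,0,100]]'
cat > filefind.py <<'E'
import sys; from h import *
c,im=snap('wrist',sys.argv[1]); np.savez('w1.npz',**{k:np.array(v) for k,v in c.items()})
E
python3 filefind.py w2.png
```

```text
t: 2.95
tool_pos: [0.3718, 0.3295, 0.0985]
tool_rot: [2.448, 1.964, 0.012]
contact_force: [-0.7, -0.8, 0.2]
opening: 0.0479
```

View pics/w2.png

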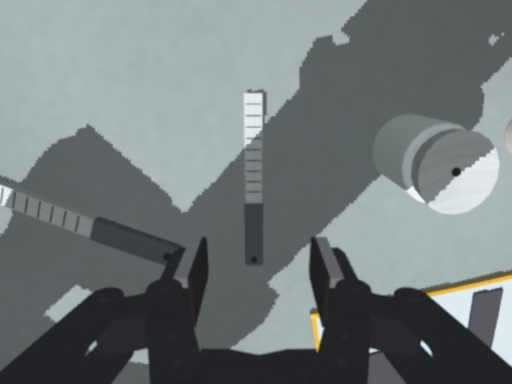

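The file hasn't been disturbed: tip at (254,90), handle end at (254,264).

```bash
cat > ff.py <<'E'
import sys,os; from h import *
a=list(map(float,sys.argv[1:5])); c=np.load('w1.npz'); P=onz(c,[a[:2]],.006)[0]; Q=onz(c,[a[2:]],.008)[0]
d=P-Q; m=(P+Q)/2; g=np.degrees(np.arctan2(d[1],d[0])); print(m,np.linalg.norm(d),g,flush=True)
os.system(f'python3 go.py {m[0]} {m[1]} .009 {g+90}')
E
python3 ff.py 254 90 254 264.5
```

```text
[0.36809582 0.32680696 0.007     ] 0.1508230721914141 77.30287901585346
t 3.0 pos [0.3718 0.3295 0.0985] q6 0.8 open 0.0515 | shift [-0.38 -0.37  8.95] turn [ 0.007 -0.004  0.003] F [-0.   0.1  0.3]
```

```bash
python3 -m jog '[[-0.35,-0.35,4,0,0,0,140],[-0.35,-0.35,7,0,0,0,140],[-0.35,-0.35,8.9,0,0,0,140],[-0.35,-0.35,9,0,0,0,140],[-0.35,-0.35,9,0,0,0,140],[-0.35,-0.35,9,0,0,0,140]]'; python3 go.py .368 .3268 .009 167.3
```

```text
t: 3.5
tool_pos: [0.369, 0.3275, 0.0094]
tool_rot: [2.448, 1.964, 0.014]
contact_force: [-0.9, -0.0, 0.2]
opening: 0.0384
t 3.5 pos [0.369  0.3275 0.0094] q6 0.8 open 0.0384 | shift [-0.09 -0.08  0.04] turn [ 0.008 -0.005  0.003] F [-0.9 -0.   0.2]
```

```bash
python3 -m jog '[[-0.05,0,0.1,0,0,0,255],[-0.05,0,0.1,0,0,0,255],[-0.05,0,0.1,0,0,0,255],[-0.05,0,0.1,0,0,0,255],[-0.05,0,0.1,0,0,0,255]]' 50; python3 -m jog '[[0,0,-1,0,0,0,255],[0,0,-4,0,0,0,255],[0,0,-6,0,0,0,255],[0,0,-6,0,0,0,255]]'; python3 go.py .562 .0838 .07 174
```

```text
t: 3.92
tool_pos: [0.3692, 0.3272, 0.009]
tool_rot: [2.448, 1.964, 0.016]
contact_force: [-0.9, 0.2, -0.3]
opening: 0.0002
t: 4.25
tool_pos: [0.3719, 0.3292, 0.0749]
tool_rot: [2.447, 1.963, 0.031]
contact_force: [0.2, 0.3, 0.7]
opening: 0.0001
t 4.25 pos [0.3719 0.3292 0.0749] q6 0.8 open 0.0001 | shift [-19.84  23.87   0.61] turn [ 0.016 -0.012 -0.114] F [0.2 0.3 0.7]
```

```bash
python3 filefind.py w3.png; python3 -c "
import cv2
a=cv2.imread('pics/w2.png')[60:384,120:420];b=cv2.imread('pics/w3.png')[60:384,120:420]
cv2.imwrite('pics/w3c.png',cv2.hconcat([a,b]))"
```

```text
(no output)
```

View pics/w3.png

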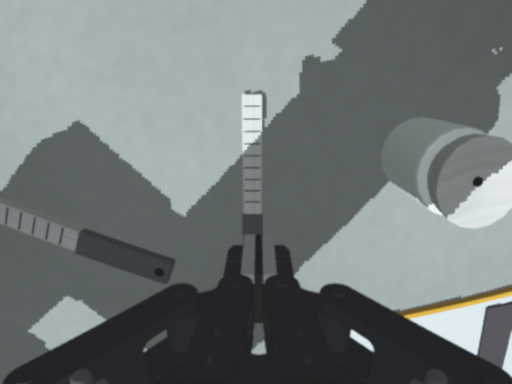

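Run:
```python
from h import *
c=np.load('w1.npz'); o=get_obs(); R=Rt.from_rotvec(o['tool_rot']).as_matrix()
for s in (-.011,0,.008): print(s,proj(c,[o['tool_pos']+R[:,2]*s])[0])
print(onz(c,[[252,93],[252,214]],.006)); print(R[:,2],o['q'])
```

```text
-0.011 [257.00203135 233.43070913]
0 [257.012256   225.11135338]
0.008 [257.01910401 219.60675318]
[[0.38380771 0.39920937 0.006     ]
 [0.36360283 0.31009906 0.006     ]]
[ 0.01551618  0.00740186 -0.99985222] [ 0.5760079  -0.15787926  2.03855645 -0.00236933  1.24387126  0.79529053]
```

Run:
```python
from h import *
c=np.load('w1.npz'); o=get_obs(); R=Rt.from_rotvec(o['tool_rot']).as_matrix()
for x in (-.011,0,.011):
  for s in (-.02,-.01,0,.008): print(x,s,np.round(proj(c,[o['tool_pos']+R@np.array([x,0,s])])[0]))
im=cv2.imread('pics/w3.png')[190:320,190:330]; cv2.imwrite('pics/tip.png',np.clip(cv2.resize(im,None,fx=4,fy=4,interpolation=cv2.INTER_CUBIC)*2.,0,255).astype('uint8'))
```

```text
-0.011 -0.02 [257. 260.]
-0.011 -0.01 [257. 251.]
-0.011 0 [257. 242.]
-0.011 0.008 [257. 236.]
0 -0.02 [257. 241.]
0 -0.01 [257. 233.]
0 0 [257. 225.]
0 0.008 [257. 220.]
0.011 -0.02 [257. 221.]
0.011 -0.01 [257. 214.]
0.011 0 [257. 207.]
0.011 0.008 [257. 202.]
```

View pics/tip.png

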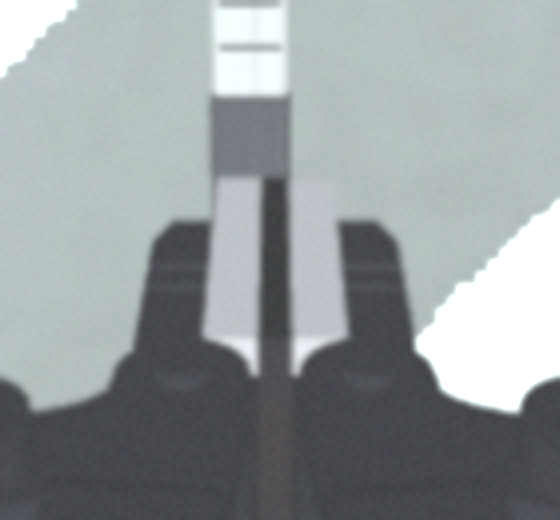

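Run:
```python
from h import *
c=np.load('w1.npz'); o=get_obs(); R=Rt.from_rotvec(o['tool_rot']).as_matrix()
og,d=ray(c,[[160,250],[358,250],[257,234],[257,274]]); ol=R.T@(og-o['tool_pos']); dl=d@R
print('cam in tool',ol)
k=.0855/(dl[1,1]-dl[0,1]); print('open corners',ol+k*dl[0],ol+k*dl[1])
for s in (-.045,-.03,-.02,-.005,.008): print(s,[np.round((ol+q*(s-ol[2])/q[2]),3) for q in dl[2:]])
```

```text
cam in tool [ 7.80952811e-02  1.20286113e-04 -1.74891447e-01]
open corners [ 0.00937352 -0.04186305 -0.04756592] [ 0.0094363   0.04363695 -0.04783084]
-0.045 [array([ 0.016,  0.   , -0.045]), array([-0.004,  0.   , -0.045])]
-0.03 [array([ 0.009,  0.   , -0.03 ]), array([-0.013,  0.   , -0.03 ])]
-0.02 [array([ 0.004,  0.   , -0.02 ]), array([-0.02, -0.  , -0.02])]
-0.005 [array([-0.003, -0.   , -0.005]), array([-0.029, -0.   , -0.005])]
0.008 [array([-0.009, -0.   ,  0.008]), array([-0.037, -0.   ,  0.008])]
```

The picture settles it. Scaled by the known 85 mm opening, the open tips are at tool z = −48 mm, and the shut tips are at about −35 mm. The 13 mm swing matches the description. So the real fingertips are about 43 mm behind where the stated tool frame puts them, and both misses closed in air. I lower by that amount in small steps, watching the force.

```bash
python3 -m jog '[[0,0,0,0,0,0,140],[0,0,3,0,0,0,140],[0,0,6,0,0,0,140],[0,0,8,0,0,0,140],[0,0,9,0,0,0,140],[0,0,9,0,0,0,140]]'; python3 go.py .368 .3268 -.028 167.3
```

```text
t: 4.8
tool_pos: [0.3693, 0.3272, -0.021]
tool_rot: [2.448, 1.964, 0.014]
contact_force: [-0.9, 0.1, -0.6]
opening: 0.0385
t 4.8 pos [ 0.3693  0.3272 -0.021 ] q6 0.8 open 0.0385 | shift [-0.07 -0.12  0.7 ] turn [ 0.008 -0.005  0.003] F [-0.9  0.1 -0.6]
```

```bash
python3 -m jog '[[-0.05,-0.1,0.5,0,0,0,140],[-0.05,-0.1,1.1,0,0,0,140],[-0.05,-0.1,1.1,0,0,0,140]]';  python3 -m jog '[[0,0,0,0,0,0,200],[0,0,0,0,0,0,255],[0,0,0,0,0,0,255],[0,0,0,0,0,0,255],[0,0,0,0,0,0,255]]' 50; python3 go.py .368 .3268 -.028 167.3
```

```text
t: 5.05
tool_pos: [0.3693, 0.3277, -0.0307]
tool_rot: [2.448, 1.964, 0.017]
contact_force: [0.4, 0.4, 0.4]
opening: 0.0383
t: 5.47
tool_pos: [0.3701, 0.3286, -0.0292]
tool_rot: [2.448, 1.964, 0.02]
contact_force: [-1.8, 0.5, 7.2]
opening: 0.0117
t 5.47 pos [ 0.3701  0.3286 -0.0292] q6 0.8 open 0.0117 | shift [-0.22 -0.16 -0.12] turn [ 0.01  -0.008  0.003] F [-1.8  0.5  7.2]
```

```bash
python3 -m jog '[[0,0,-1,0,0,0,255],[0,0,-4,0,0,0,255],[0,0,-6,0,0,0,255],[0,0,-8,0,0,0,255],[0,0,-8,0,0,0,255]]'; python3 go.py .563 .085 .05 173.9
```

```text
t: 5.88
tool_pos: [0.3724, 0.3302, 0.0563]
tool_rot: [2.447, 1.963, 0.036]
contact_force: [0.3, 0.2, 0.9]
opening: 0.012
t 5.88 pos [0.3724 0.3302 0.0563] q6 0.8 open 0.012 | shift [-19.82  23.91   0.75] turn [ 0.018 -0.014 -0.112] F [0.3 0.2 0.9]
```

Gripped: the opening holds at 12 mm. I carry it over to pad d.

```bash
python3 -m jog '[[-19.8,23.9,0,0.02,-0.01,-0.11,255],[-19.8,23.9,0,0.02,-0.01,-0.11,255],[-19.8,23.9,0,0.02,-0.01,-0.11,255],[-19.8,23.9,0,0.02,-0.01,-0.11,255],[-19.8,23.9,0,0.02,-0.01,-0.11,255],[-19.8,23.9,0,0.02,-0.01,-0.11,255],[-19.8,23.9,0,0.02,-0.01,-0.11,255],[-19.8,23.9,0,0.02,-0.01,-0.11,255]]'; python3 -m jog '[[0,0,0,0,0,0,255],[0,0,0,0,0,0,255]]'; python3 filefind.py w4.png;  python3 go.py .563 .085 -.017 173.9
```

```text
t: 6.55
tool_pos: [0.5649, 0.0815, 0.0574]
tool_rot: [-2.34, -2.093, -0.004]
contact_force: [0.4, 0.4, -0.5]
opening: 0.0121
t: 6.72
tool_pos: [0.5651, 0.0801, 0.0567]
tool_rot: [-2.342, -2.09, -0.003]
contact_force: [-0.3, 1.0, -1.2]
opening: 0.0117
t 6.77 pos [0.5643 0.0813 0.0566] q6 0.12 open 0.012 | shift [ 0.33 -0.15  7.36] turn [-0.002 -0.003 -0.006] F [-0.9  0.4 -0.9]
```

View pics/w4.png

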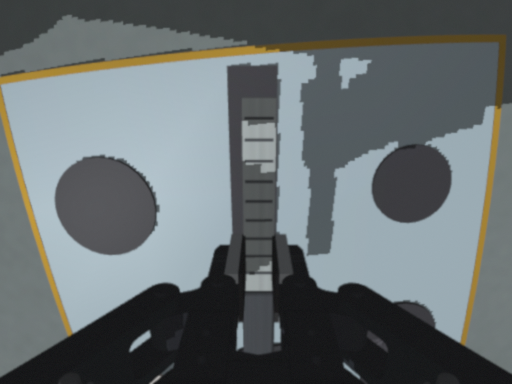

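Run:
```python
from h import *
c=np.load('w1.npz'); o=get_obs(); T=onz(c,[[258.5,98]],.0917)[0]; print('tip',T,'mid-TCP', T-.075*np.array([np.cos(np.radians(83.9)),np.sin(np.radians(83.9)),0])-o['tool_pos'])
E=onz(c,[[253,66],[228,66],[278,66]],.009); print('pad end',E,'pad mid',E[0]-.084*np.array([np.cos(np.radians(83.9)),np.sin(np.radians(83.9)),0]))
im=cv2.imread('pics/w4.png').max(2)
for b in ((40,140,170,270),(360,140,460,225)):
    m=np.zeros_like(im); x0,y0,x1,y1=b; m[y0:y1,x0:x1]=(im[y0:y1,x0:x1]<75)*255
    q=max(cv2.findContours(m,0,1)[0],key=cv2.contourArea); M=cv2.moments(q); print('pad',onz(c,[[M['m10']/M['m00'],M['m01']/M['m00']]],.009)[0],np.sqrt(cv2.contourArea(q)))
```

```text
tip [0.5730498  0.15086034 0.0917    ] mid-TCP [ 0.00082254 -0.00498159  0.03513845]
pad end [[0.5715111  0.1674951  0.009     ]
 [0.55584332 0.16933639 0.009     ]
 [0.5871782  0.16573935 0.009     ]] pad mid [0.56258492 0.08397071 0.009     ]
pad [0.48424996 0.10187821 0.009     ] 8.860022573334675
pad [0.67348421 0.07872505 0.009     ] 67.54628043053148
```

Pads b and d agree with the top view to 1 mm. The file's middle sits 5 mm towards the handle from the TCP, so I correct the target and descend.

```bash
python3 go.py .5618 .089 -.015 173.9; python3 -m jog '[[0.75,-0.15,2,0,0,-0.006,255],[0.75,-0.15,5,0,0,-0.006,255],[0.75,-0.15,6.6,0,0,-0.006,255],[0.75,-0.15,7,0,0,-0.006,255],[0.75,-0.15,7,0,0,-0.006,255]]'; python3 go.py .5618 .089 -.02 173.9
```

```text
t 6.77 pos [0.5643 0.0813 0.0566] q6 0.12 open 0.012 | shift [ 0.72 -0.32  7.16] turn [-0.002 -0.003 -0.006] F [-0.9  0.4 -0.9]
t: 7.18
tool_pos: [0.5608, 0.0903, -0.0155]
tool_rot: [-2.33, -2.098, 0.003]
contact_force: [0.3, 0.5, -0.4]
opening: 0.0119
t 7.18 pos [ 0.5608  0.0903 -0.0155] q6 0.13 open 0.0119 | shift [-0.12  0.11  0.45] turn [-0.006 -0.003  0.002] F [ 0.3  0.5 -0.4]
```

```bash
python3 -m jog '[[-0.1,0.1,0.2,0,0,0,255],[-0.1,0.1,0.4,0,0,0,255],[-0.1,0.1,0.45,0,0,0,255]]'; python3 -m jog '[[0,0,0,0,0,0,150],[0,0,0,0,0,0,150],[0,0,0,0,0,0,150],[0,0,-3,0,0,0,150],[0,0,-7,0,0,0,100],[0,0,-11,0,0,0,0],[0,0,-14,0,0,0,0],[0,0,-14,0,0,0,0]]'; python3 go.py .495 .328 .12 169
```

```text
t: 7.43
tool_pos: [0.5624, 0.0895, -0.0189]
tool_rot: [-2.33, -2.099, 0.001]
contact_force: [-0.9, 0.2, -0.2]
opening: 0.0119
t: 8.1
tool_pos: [0.5685, 0.0892, 0.1305]
tool_rot: [2.331, 2.1, 0.017]
contact_force: [1.1, 0.1, 1.0]
opening: 0.0818
t 8.1 pos [0.5685 0.0892 0.1305] q6 0.13 open 0.0818 | shift [22.99 -9.8   1.07] turn [ 0.011 -0.006  0.088] F [1.1 0.1 1. ]
```

Next, the dispenser.

```bash
python3 -m jog '[[23,-9.8,1,0,0,0.09,0],[23,-9.8,1,0,0,0.09,0],[23,-9.8,1,0,0,0.09,0],[23,-9.8,1,0,0,0.09,0],[23,-9.8,1,0,0,0.09,0],[23,-9.8,1,0,0,0.09,0],[23,-9.8,1,0,0,0.09,0],[23,-9.8,1,0,0,0.09,0]]'; python3 -m jog '[[0,0,0,0,0,0,0]]'; python3 filefind.py w5.png;  python3 -c "
from h import *
print(proj(np.load('w1.npz'),[[.4955,.328,.082],[.608,.319,.038]]))"; python3 go.py .4955 .328 -.01 169
```

```text
t: 8.77
tool_pos: [0.494, 0.3298, 0.1203]
tool_rot: [2.419, 1.998, 0.017]
contact_force: [-0.5, 0.6, 0.0]
opening: 0.0854
t: 8.85
tool_pos: [0.494, 0.3296, 0.1201]
tool_rot: [2.419, 1.998, 0.016]
contact_force: [0.1, -0.2, -0.8]
opening: 0.0852
[[260.52800848 203.82889872]
 [398.38286871 169.78308801]]
t 8.9 pos [0.494  0.3293 0.12  ] q6 0.65 open 0.0853 | shift [-0.17  0.05 13.  ] turn [ 0.01  -0.005  0.001] F [ 0.3  0.7 -0.3]
```

View pics/w5.png

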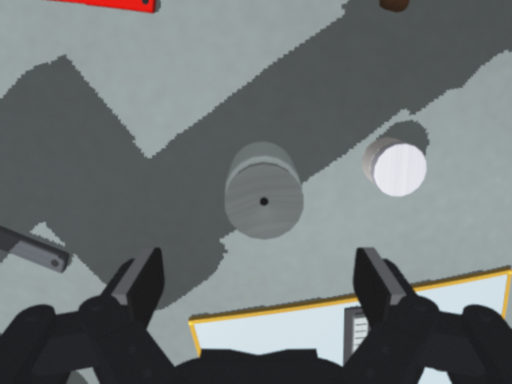

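The plate centre is at (264,201), against (260.5,204) predicted. The jar lid is at (399,170), as predicted.

Run:
```python
from h import *
import os
c=np.load('w1.npz'); d=onz(c,[[264,201]],.082)[0]; j=onz(c,[[399,170]],.038)[0]; print(d,j,flush=True)
os.system(f'python3 go.py {d[0]} {d[1]} -.01 169')
```

```text
[0.4981707  0.32954274 0.082     ] [0.60849905 0.31872119 0.038     ]
t 8.9 pos [0.494  0.3293 0.12  ] q6 0.65 open 0.0853 | shift [ 0.03  0.28 13.  ] turn [ 0.01  -0.005  0.001] F [ 0.3  0.7 -0.3]
```

```bash
python3 -m jog '[[0,0.3,3,0.01,-0.005,0,0],[0,0.3,7,0.01,-0.005,0,0],[0,0.3,10,0.01,-0.005,0,0],[0,0.3,12,0.01,-0.005,0,0],[0,0.3,12.7,0.01,-0.005,0,0],[0,0.3,13,0.01,-0.005,0,0],[0,0.3,13,0.01,-0.005,0,0]]'; python3 go.py .498 .3295 -.01 169
```

```text
t: 9.48
tool_pos: [0.499, 0.3285, -0.0097]
tool_rot: [-2.424, -1.998, -0.0]
contact_force: [-0.1, 0.4, 0.5]
opening: 0.0854
t 9.48 pos [ 0.499   0.3285 -0.0097] q6 0.65 open 0.0854 | shift [ 0.08 -0.12  0.03] turn [-0. -0. -0.] F [-0.1  0.4  0.5]
```

```bash
python3 -m jog '[[0.1,0,0,0,0,0,60],[0.1,0,0,0,0,0,120],[0.1,0,0,0,0,0,180],[0.1,0,0,0,0,0,255],[0.1,0,0,0,0,0,255],[0.1,0,0,0,0,0,255]]' 50; python3 -m jog '[[0,0,-1,0,0,0,255],[0,0,-3,0,0,0,255],[0,0,-6,0,0,0,255],[0,0,-7,0,0,0,255],[0,0,-7,0,0,0,255]]'; python3 go.py .453 .0872 .06 169
```

```text
t: 9.98
tool_pos: [0.5009, 0.3303, -0.0071]
tool_rot: [2.424, 1.998, 0.006]
contact_force: [-0.9, 0.1, 6.4]
opening: 0.0566
t: 10.4
tool_pos: [0.5034, 0.3316, 0.0672]
tool_rot: [2.422, 1.997, 0.019]
contact_force: [0.4, 0.5, -3.4]
opening: 0.057
t 10.4 pos [0.5034 0.3316 0.0672] q6 0.65 open 0.057 | shift [-24.96  -0.29   0.53] turn [ 0.01  -0.007  0.   ] F [ 0.4  0.5 -3.4]
```

```bash
python3 -m jog '[[-25,-0.3,0,0.01,-0.007,0,255],[-25,-0.3,0,0.01,-0.007,0,255],[-25,-0.3,0,0.01,-0.007,0,255],[-25,-0.3,0,0.01,-0.007,0,255],[-25,-0.3,0,0.01,-0.007,0,255],[-25,-0.3,0,0.01,-0.007,0,255],[-25,-0.3,0,0.01,-0.007,0,255],[-25,-0.3,0,0.01,-0.007,0,255]]'; python3 -m jog '[[0,0,0,0,0,0,255],[0,0,0,0,0,0,255]]'; python3 filefind.py w6.png;  python3 go.py .453 .0872 .003 169; python3 -c "
from h import *
c=np.load('w1.npz');print(proj(c,[[.453,.0872,.009],get_obs()['tool_pos']+[0,0,.007+.082]]))"
```

```text
t: 11.07
tool_pos: [0.4514, 0.0851, 0.0638]
tool_rot: [-2.427, -1.992, 0.002]
contact_force: [-1.6, 0.6, -2.1]
opening: 0.0565
t: 11.23
tool_pos: [0.4507, 0.0857, 0.0628]
tool_rot: [-2.425, -1.992, 0.004]
contact_force: [-0.2, 0.9, -3.1]
opening: 0.0573
t 11.28 pos [0.451 0.086 0.063] q6 0.22 open 0.0568 | shift [0.16 0.2  6.  ] turn [-0.004 -0.    -0.002] F [-0.1  0.2 -2.3]
[[261.51531882 191.79606956]
 [258.55127461 340.05815597]]
```

View pics/w6.png

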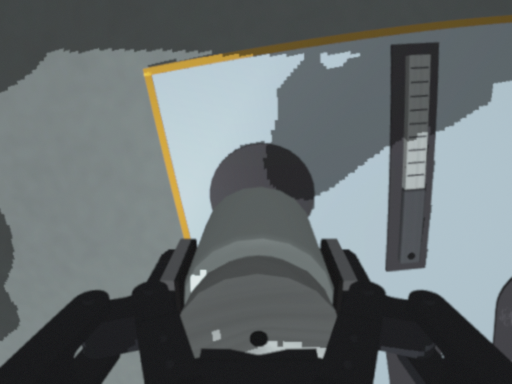

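The file lies centred on pad d (file rows 53–263 within pad rows 44–270). The held dispenser's centre dot at (259,338) matches the prediction (258.5,340), and pad a sits where I predicted it.

```bash
python3 -m jog '[[0.15,0.2,2,0,0,0,255],[0.15,0.2,4,0,0,0,255],[0.15,0.2,5.3,0,0,0,255],[0.15,0.2,5.8,0,0,0,255],[0.15,0.2,5.8,0,0,0,255]]'; python3 go.py .453 .0872 .002 169
```

```text
t: 11.7
tool_pos: [0.4518, 0.088, 0.0036]
tool_rot: [-2.421, -1.994, 0.008]
contact_force: [0.1, 0.2, -2.2]
opening: 0.0571
t 11.7 pos [0.4518 0.088  0.0036] q6 0.22 open 0.0571 | shift [-0.06  0.13  0.15] turn [-0.007  0.    -0.001] F [ 0.1  0.2 -2.2]
```

```bash
python3 -m jog '[[-0.05,0.1,0.15,0,0,0,255],[-0.05,0.1,0.3,0,0,0,255],[-0.05,0.1,0.3,0,0,0,255]]'; python3 go.py .453 .0872 .002 169
```

```text
t: 11.95
tool_pos: [0.4539, 0.0878, 0.002]
tool_rot: [-2.421, -1.995, 0.005]
contact_force: [-1.4, 0.2, 0.8]
opening: 0.0571
t 11.95 pos [0.4539 0.0878 0.002 ] q6 0.22 open 0.0571 | shift [-0.07 -0.07 -0.  ] turn [-0.005 -0.    -0.   ] F [-1.4  0.2  0.8]
```

```bash
python3 -m jog '[[0,0,0,0,0,0,60],[0,0,0,0,0,0,0],[0,0,0,0,0,0,0],[0,0,0,0,0,0,0],[0,0,-3,0,0,0,0],[0,0,-7,0,0,0,0],[0,0,-10,0,0,0,0],[0,0,-10,0,0,0,0]]'; python3 go.py .6085 .3187 .08 169
```

```text
t: 12.62
tool_pos: [0.4595, 0.0878, 0.1098]
tool_rot: [2.421, 1.995, 0.012]
contact_force: [0.5, 0.1, 0.6]
opening: 0.0851
t 12.62 pos [0.4595 0.0878 0.1098] q6 0.22 open 0.0851 | shift [25.5  10.19  3.15] turn [ 0.008 -0.003 -0.   ] F [0.5 0.1 0.6]
```

```bash
python3 -m jog '[[25.5,10.2,0,0.01,0,0,0],[25.5,10.2,0,0.01,0,0,0],[25.5,10.2,0,0.01,0,0,0],[25.5,10.2,0,0.01,0,0,0],[25.5,10.2,0,0.01,0,0,0],[25.5,10.2,0,0.01,0,0,0],[25.5,10.2,0,0.01,0,0,0],[25.5,10.2,2,0.01,0,0,0]]'; python3 -m jog '[[0,0,0,0,0,0,0]]'
python3 - <<'E'
from h import *
c,im=snap('wrist','w7.png'); np.savez('w1.npz',**c)
u=proj(c,[[.6085,.3187,.038]])[0]; print(u)
m=((im.min(2)>150)*255).astype('uint8')
for q in cv2.findContours(m,0,1)[0]:
    if cv2.contourArea(q)>800: (p,r)=cv2.minEnclosingCircle(q); print(p,r,cv2.contourArea(q),onz(c,[p],.038)[0])
E
python3 go.py .6085 .3187 -.028 169
```

```text
t: 13.28
tool_pos: [0.6138, 0.3241, 0.0961]
tool_rot: [-2.42, -2.001, -0.02]
contact_force: [0.5, 1.0, 0.5]
opening: 0.0851
t: 13.37
tool_pos: [0.6114, 0.324, 0.0907]
tool_rot: [-2.417, -2.001, -0.008]
contact_force: [-2.6, -0.5, -1.6]
opening: 0.0855
[255.82388101 202.8111102 ]
(264.5, 336.5) 105.02628326416016 3518.0 [0.59299727 0.19899076 0.038     ]
(17.422330856323242, 237.23138427734375) 35.76233673095703 991.5 [0.41674264 0.32471214 0.038     ]
(330.0, 225.5) 208.50250244140625 46486.0 [0.65911916 0.29082057 0.038     ]
(97.5, 70.0) 55.53612518310547 2400.0 [0.52304375 0.4295876  0.038     ]
t 13.42 pos [0.6128 0.3246 0.0934] q6 0.56 open 0.0852 | shift [-0.77 -0.35 12.14] turn [ 0.004 -0.009  0.004] F [-0.4 -0.3  0.2]
```

The two earlier views agree on the jar within 1 mm, so I go straight down.

```bash
python3 -m jog '[[-0.75,-0.35,3,0,-0.01,0,0],[-0.75,-0.35,6,0,-0.01,0,0],[-0.75,-0.35,9,0,-0.01,0,0],[-0.75,-0.35,11,0,-0.01,0,0],[-0.75,-0.35,12,0,-0.01,0,0],[-0.75,-0.35,12,0,-0.01,0,0],[-0.75,-0.35,12,0,-0.01,0,0]]'; python3 go.py .6085 .3187 -.028 169
```

```text
t: 14.0
tool_pos: [0.609, 0.3186, -0.0258]
tool_rot: [2.418, 2.0, 0.003]
contact_force: [0.5, 0.2, 0.3]
opening: 0.0853
t 14.0 pos [ 0.609   0.3186 -0.0258] q6 0.57 open 0.0853 | shift [ 0.   -0.05  0.22] turn [0.004 0.001 0.003] F [0.5 0.2 0.3]
```

```bash
python3 -m jog '[[0,0,0.1,0,0,0,60],[0,0,0.1,0,0,0,120],[0,0,0.1,0,0,0,180],[0,0,0.1,0,0,0,255],[0,0,0.1,0,0,0,255],[0,0,0.1,0,0,0,255],[0,0,0.1,0,0,0,255]]' 50; python3 -m jog '[[0,0,-1,0,0,0,255],[0,0,-4,0,0,0,255],[0,0,-7,0,0,0,255],[0,0,-8,0,0,0,255],[0,0,-8,0,0,0,255]]'; python3 go.py .674 .0782 .06 180
```

```text
t: 14.58
tool_pos: [0.6104, 0.3191, -0.0246]
tool_rot: [2.417, 1.999, 0.007]
contact_force: [-1.0, -0.6, 6.3]
opening: 0.0434
t: 15.0
tool_pos: [0.6126, 0.3204, 0.0602]
tool_rot: [2.415, 1.998, 0.019]
contact_force: [-0.1, 0.3, -1.1]
opening: 0.0436
t 15.0 pos [0.6126 0.3204 0.0602] q6 0.57 open 0.0436 | shift [-22.64  10.57   0.06] turn [ 0.014 -0.003 -0.189] F [-0.1  0.3 -1.1]
```

```bash
python3 -m jog '[[-22.6,10.6,0,0.01,0,-0.19,255],[-22.6,10.6,0,0.01,0,-0.19,255],[-22.6,10.6,0,0.01,0,-0.19,255],[-22.6,10.6,0,0.01,0,-0.19,255],[-22.6,10.6,0,0.01,0,-0.19,255],[-22.6,10.6,0,0.01,0,-0.19,255],[-22.6,10.6,0,0.01,0,-0.19,255],[-22.6,10.6,0,0.01,0,-0.19,255]]'; python3 -m jog '[[0,0,0,0,0,0,255],[0,0,0,0,0,0,255]]'; python3 go.py .674 .0782 -.012 180
```

```text
t: 15.67
tool_pos: [0.6735, 0.0761, 0.0583]
tool_rot: [-2.223, -2.218, -0.005]
contact_force: [0.1, 0.1, -1.1]
opening: 0.0435
t: 15.83
tool_pos: [0.672, 0.0769, 0.0563]
tool_rot: [-2.221, -2.217, -0.001]
contact_force: [-0.4, 1.2, -0.7]
opening: 0.0436
t 15.83 pos [0.672  0.0769 0.0563] q6 0.0 open 0.0436 | shift [0.11 0.21 6.83] turn [-0.002 -0.003 -0.002] F [-0.4  1.2 -0.7]
```

```bash
python3 -m jog '[[0.1,0.2,2,0,0,0,255],[0.1,0.2,5,0,0,0,255],[0.1,0.2,6.5,0,0,0,255],[0.1,0.2,6.8,0,0,0,255],[0.1,0.2,6.8,0,0,0,255]]';python3 -m jog '[[0,0,0.2,0,0,0,255],[0,0,0.35,0,0,0,255],[0,0,0.35,0,0,0,255]]'; python3 go.py .674 .0782 -.0156 180
```

```text
t: 16.25
tool_pos: [0.6723, 0.0791, -0.0135]
tool_rot: [-2.218, -2.217, 0.002]
contact_force: [-0.6, 0.2, -0.7]
opening: 0.0433
t: 16.5
tool_pos: [0.6731, 0.0793, -0.0158]
tool_rot: [-2.218, -2.218, 0.0]
contact_force: [-0.1, 0.1, -0.3]
opening: 0.0433
t 16.5 pos [ 0.6731  0.0793 -0.0158] q6 0.0 open 0.0433 | shift [-0.11  0.09 -0.02] turn [-0.004 -0.003 -0.   ] F [-0.1  0.1 -0.3]
```

```bash
python3 -m jog '[[-0.1,0.1,0.1,0,0,0,255],[-0.1,0.1,0.1,0,0,0,255],[-0.1,0.1,0.1,0,0,0,60],[-0.1,0.1,0.1,0,0,0,0],[-0.1,0.1,0.1,0,0,0,0],[-0.1,0.1,0.1,0,0,0,0],[-0.1,0.1,-3,0,0,0,0],[-0.1,0.1,-6,0,0,0,0]]'; python3 -m jog '[[0,0,-4,0,0,0,0],[0,0,-7,0,0,0,0],[0,0,-7,0,0,0,0]]'; python3 go.py .6098 -.32 .10 187.5
```

```text
t: 17.17
tool_pos: [0.6718, 0.078, 0.0418]
tool_rot: [-2.215, -2.215, 0.007]
contact_force: [0.9, 0.5, 0.1]
opening: 0.0857
t: 17.42
tool_pos: [0.6776, 0.0779, 0.1213]
tool_rot: [2.221, 2.221, 0.009]
contact_force: [0.9, 0.5, 1.5]
opening: 0.0855
t 17.42 pos [0.6776 0.0779 0.1213] q6 0.0 open 0.0855 | shift [-39.8   -6.79   1.97] turn [ 0.005 -0.003 -0.131] F [0.9 0.5 1.5]
```

```bash
python3 -m jog '[[-39.8,-6.8,0,0,0,-0.13,0],[-39.8,-6.8,0,0,0,-0.13,0],[-39.8,-6.8,0,0,0,-0.13,0],[-39.8,-6.8,0,0,0,-0.13,0],[-39.8,-6.8,0,0,0,-0.13,0],[-39.8,-6.8,0,0,0,-0.13,0],[-39.8,-6.8,0,0,0,-0.13,0],[-39.8,-6.8,0,0,0,-0.13,0]]'; python3 go.py .6098 -.32 .11 187.5
```

```text
t: 18.08
tool_pos: [0.6199, -0.2526, 0.1183]
tool_rot: [2.072, 2.36, 0.009]
contact_force: [0.6, 0.6, -0.4]
opening: 0.0855
t 18.08 pos [ 0.6199 -0.2526  0.1183] q6 -0.63 open 0.0855 | shift [-6.56 -1.88  0.8 ] turn [ 0.005 -0.003 -0.001] F [ 0.6  0.6 -0.4]
```

```bash
python3 -m jog '[[-6.6,-1.9,0.5,0,0,0,0],[-6.6,-1.9,0.5,0,0,0,0],[-6.6,-1.9,0.5,0,0,0,0],[-6.6,-1.9,0.5,0,0,0,0]]'; python3 filefind.py w8.png; python3 -c "
from h import *
c=np.load('w1.npz');print(proj(c,[[.6098,-.32,.038],[.5018,-.319,.034]]))"; python3 go.py .6098 -.32 -.028 187.5
```

```text
t: 18.42
tool_pos: [0.6088, -0.322, 0.1124]
tool_rot: [2.076, 2.357, 0.009]
contact_force: [0.5, -0.3, -0.4]
opening: 0.0851
[[259.63462127 183.83049857]
 [123.44313439 164.69532728]]
t 18.47 pos [ 0.6093 -0.3206  0.1126] q6 -0.73 open 0.0855 | shift [ 0.000e+00 -1.000e-02  1.406e+01] turn [ 0.005 -0.004 -0.002] F [ 0. -1. -0.]
```

View pics/w8.png

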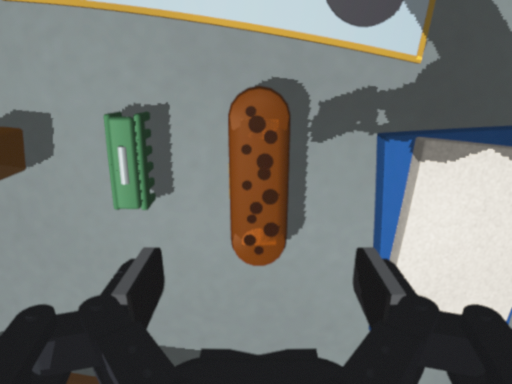

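The case (ends at rows 87 and 265, column 259) is centred between the fingers, as predicted. The clip's spring is at (123,165), exactly where predicted. The blue book to the right stays clear of the right finger.

Run:
```python
from h import *
c=np.load('w1.npz')
P=onz(c,[[260,87],[259,265]],.019); d=P[0]-P[1]; print('case',P.mean(0),np.linalg.norm(d),np.degrees(np.arctan2(d[1],d[0])))
for z,a in ((.032,[[106,117],[115,209]]),(.034,[[120,146],[126,186]])):
    P=onz(c,a,z); d=P[0]-P[1]; print('clip',P.mean(0),np.linalg.norm(d),np.degrees(np.arctan2(d[1],d[0])))
P=onz(c,[[378,140],[374,330]],.03);print('book edge',P)
```

```text
case [ 0.61052438 -0.32525773  0.019     ] 0.15538214851865106 97.06265417863972
clip [ 0.49038048 -0.32095403  0.032     ] 0.07523741711985585 95.58271380428262
clip [ 0.50145592 -0.32038097  0.034     ] 0.032437301387686676 99.13213125585122
book edge [[ 0.6974552  -0.27520098  0.03      ]
 [ 0.73896149 -0.45496796  0.03      ]]
```

```bash
python3 -m jog '[[-0.1,0,3,0.005,0,0,0],[-0.1,0,7,0.005,0,0,0],[-0.1,0,10,0.005,0,0,0],[-0.1,0,12.5,0.005,0,0,0],[-0.1,0,13.8,0.005,0,0,0],[-0.1,0,13.8,0.005,0,0,0],[-0.1,0,13.8,0.005,0,0,0]]'; python3 go.py .61 -.322 -.026 187.2; python3 -m jog '[[0,0,0,0,0,0,60],[0,0,0,0,0,0,120],[0,0,0,0,0,0,180],[0,0,0,0,0,0,255],[0,0,0,0,0,0,255],[0,0,0,0,0,0,255]]' 60; python3 go.py .61 -.322 -.026 187.2
```

```text
t: 19.05
tool_pos: [0.6104, -0.3199, -0.0253]
tool_rot: [-2.07, -2.359, -0.004]
contact_force: [-0.1, -0.7, 0.8]
opening: 0.0852
t 19.05 pos [ 0.6104 -0.3199 -0.0253] q6 -0.72 open 0.0852 | shift [-0.2  -0.07  0.07] turn [-0.    -0.004  0.004] F [-0.1 -0.7  0.8]
t: 19.55
tool_pos: [0.612, -0.321, -0.0227]
tool_rot: [2.072, 2.361, 0.005]
contact_force: [0.2, 1.8, 6.5]
opening: 0.0469
t 19.55 pos [ 0.612  -0.321  -0.0227] q6 -0.72 open 0.0469 | shift [-0.08 -0.21  0.33] turn [ 0.003 -0.002  0.004] F [0.2 1.8 6.5]
```

```bash
python3 -m jog '[[0,0,-1,0,0,0,255],[0,0,-4,0,0,0,255],[0,0,-7,0,0,0,255],[0,0,-8,0,0,0,255],[0,0,-8,0,0,0,255]]'; python3 go.py .669 -.104 .06 181.3
```

```text
t: 19.97
tool_pos: [0.6143, -0.3229, 0.0622]
tool_rot: [2.067, 2.354, 0.006]
contact_force: [1.1, -0.5, -1.4]
opening: 0.0471
t 19.97 pos [ 0.6143 -0.3229  0.0622] q6 -0.72 open 0.0471 | shift [20.99  8.25  0.22] turn [0.009 0.003 0.107] F [ 1.1 -0.5 -1.4]
```

```bash
python3 -m jog '[[21,8.25,0,0.01,0,0.107,255],[21,8.25,0,0.01,0,0.107,255],[21,8.25,0,0.01,0,0.107,255],[21,8.25,0,0.01,0,0.107,255],[21,8.25,0,0.01,0,0.107,255],[21,8.25,0,0.01,0,0.107,255],[21,8.25,0,0.01,0,0.107,255],[21,8.25,0,0.01,0,0.107,255]]'; python3 -m jog '[[0,0,0,0,0,0,255],[0,0,0,0,0,0,255]]'; python3 filefind.py w9.png; python3 go.py .669 -.104 -.011 181.3;  python3 -c "
from h import *
c=np.load('w1.npz');print(proj(c,[[.669,-.105,.009],[.669-.084*.023,-.105+.084,.009],[.5596,-.101,.009]]))"
```

```text
t: 20.63
tool_pos: [0.6679, -0.1031, 0.0602]
tool_rot: [-2.193, -2.249, 0.008]
contact_force: [1.1, -0.0, -1.1]
opening: 0.0474
t: 20.8
tool_pos: [0.6668, -0.1045, 0.0588]
tool_rot: [-2.194, -2.246, 0.01]
contact_force: [0.2, -0.3, -0.5]
opening: 0.0472
t 20.85 pos [ 0.667  -0.1046  0.0591] q6 -0.28 open 0.047 | shift [0.08 0.24 7.01] turn [-0.005  0.003  0.   ] F [-0.5  0.3 -1.6]
[[262.14464459 196.80716225]
 [262.69225257  72.40807273]
 [109.7501891  187.66199571]]
```

View pics/w9.png

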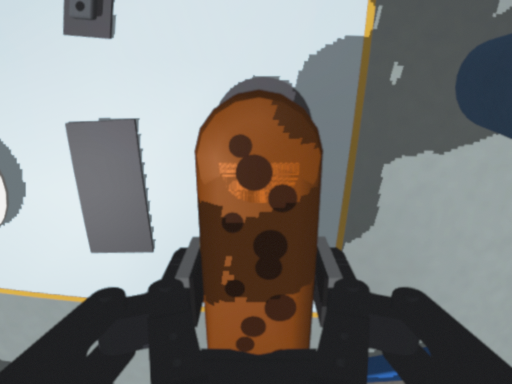

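Run:
```python
from h import *
c=np.load('w1.npz');o=get_obs()
for z in (.10,.11): P=onz(c,[[260,91]],z)[0]; print(P-o['tool_pos'])
im=cv2.imread('pics/w9.png').max(2); m=np.zeros_like(im); m[110:260,60:160]=(im[110:260,60:160]<85)*255
q=max(cv2.findContours(m,0,1)[0],key=cv2.contourArea); P=onz(c,cv2.boxPoints(cv2.minAreaRect(q)),.009); print('pad e',P.mean(0),P)
print('pad c end',onz(c,[[262,77]],.009))
```

```text
[-0.00138324  0.07453565  0.04089646]
[-0.00139043  0.0748201   0.05089646]
pad e [ 0.58518704 -0.11434942  0.009     ] [[ 0.5827214  -0.07967727  0.009     ]
 [ 0.58382414 -0.07949847  0.009     ]
 [ 0.58770331 -0.14899183  0.009     ]
 [ 0.5864993  -0.14923011  0.009     ]]
pad c end [[ 0.66670241 -0.02385012  0.009     ]]
```

The held case is centred on the TCP (its end is 75 mm away, as it should be). I lower it onto pad c.

```bash
python3 -m jog '[[-0.1,0.2,2,0,0,0,255],[-0.1,0.2,5,0,0,0,255],[-0.1,0.2,6.5,0,0,0,255],[-0.1,0.2,7,0,0,0,255],[-0.1,0.2,7,0,0,0,255]]'; python3 -m jog '[[0,0,0.1,0,0,0,255],[0,0,0.25,0,0,0,255],[0,0,0.25,0,0,0,255]]'; python3 go.py .669 -.1055 -.0137 181.3
```

```text
t: 21.27
tool_pos: [0.6674, -0.1064, -0.0122]
tool_rot: [-2.194, -2.242, 0.012]
contact_force: [0.9, -0.0, -2.0]
opening: 0.0469
t: 21.52
tool_pos: [0.6679, -0.1071, -0.0136]
tool_rot: [-2.196, -2.243, 0.011]
contact_force: [-0.1, -2.1, 0.3]
opening: 0.0467
t 21.52 pos [ 0.6679 -0.1071 -0.0136] q6 -0.29 open 0.0467 | shift [0.16 0.11 0.01] turn [-0.007  0.003 -0.001] F [-0.1 -2.1  0.3]
```

Contact: the weight is off. I release, rise and go to the clip.

```bash
python3 -m jog '[[0.1,0.1,0.05,0,0,0,255],[0.1,0.1,0.05,0,0,0,60],[0.1,0.1,0.05,0,0,0,0],[0.1,0.1,0.05,0,0,0,0],[0.1,0.1,0.05,0,0,0,0],[0.1,0.1,-3,0,0,0,0],[0.1,0.1,-7,0,0,0,0],[0.1,0.1,-10,0,0,0,0]]'; python3 -m jog '[[0,0,-3,0,0,0,0],[0,0,-3,0,0,0,0]]'; python3 go.py .5016 -.3197 .09 187
```

```text
t: 22.18
tool_pos: [0.6697, -0.1057, 0.0881]
tool_rot: [-2.196, -2.243, 0.011]
contact_force: [1.1, 0.1, 0.9]
opening: 0.0854
t: 22.35
tool_pos: [0.6748, -0.1067, 0.1276]
tool_rot: [2.19, 2.238, 0.0]
contact_force: [1.2, 0.3, 1.4]
opening: 0.0853
t 22.35 pos [ 0.6748 -0.1067  0.1276] q6 -0.28 open 0.0853 | shift [-20.9  -17.8    3.78] turn [ 0.006  0.007 -0.101] F [1.2 0.3 1.4]
```

```bash
python3 -m jog '[[-20.9,-17.8,0,0,0,-0.1,40],[-20.9,-17.8,0,0,0,-0.1,40],[-20.9,-17.8,0,0,0,-0.1,40],[-20.9,-17.8,0,0,0,-0.1,40],[-20.9,-17.8,2,0,0,-0.1,40],[-20.9,-17.8,3,0,0,-0.1,40],[-20.9,-17.8,3,0,0,-0.1,40],[-20.9,-17.8,3,0,0,-0.1,40]]'; python3 -m jog '[[0,0,0,0,0,0,40],[0,0,0,0,0,0,40]]'
python3 - <<'E'
from h import *
c,im=snap('wrist','w10.png'); h=cv2.cvtColor(im,cv2.COLOR_RGB2HSV)
m=((h[:,:,1]>90)&(h[:,:,0]>45)&(h[:,:,0]<80)).astype('uint8')*255
q=max(cv2.findContours(m,0,1)[0],key=cv2.contourArea); r=cv2.minAreaRect(q); print(r)
for z in (.016,.032):
    P=onz(c,cv2.boxPoints(r),z); print(P.mean(0),np.linalg.norm(P[1]-P[0]),np.linalg.norm(P[2]-P[1]))
print(np.degrees(np.arctan2(*(P[1]-P[0])[1::-1])),proj(c,[[.5016,-.3197,.034]]))
E
python3 go.py .5016 -.3197 -.029 187
```

```text
t: 23.02
tool_pos: [0.4977, -0.3222, 0.0956]
tool_rot: [2.084, 2.342, -0.003]
contact_force: [0.5, -0.4, -0.5]
opening: 0.0717
t: 23.18
tool_pos: [0.4975, -0.3222, 0.0953]
tool_rot: [2.085, 2.342, -0.003]
contact_force: [-0.2, 0.5, -0.5]
opening: 0.072
((263.5, 180.5), (101.0, 39.0), 90.0)
[ 0.5015692  -0.32132514  0.016     ] 0.029413498818727242 0.08370651710453739
[ 0.50067339 -0.31641112  0.032     ] 0.027540889936625273 0.07837734601932198
6.68786419928402 [[264.27713994 188.11662046]]
t 23.23 pos [ 0.4981 -0.3218  0.0956] q6 -0.81 open 0.0719 | shift [ 0.24  0.33 12.46] turn [ 0.003  0.006 -0.005] F [-0.5 -0.  -0.1]
```

```bash
python3 -m jog '[[0.2,0.3,3,0,0.005,0,40],[0.2,0.3,6,0,0.005,0,40],[0.2,0.3,9,0,0.005,0,40],[0.2,0.3,11.5,0,0.005,0,40],[0.2,0.3,12.2,0,0.005,0,40],[0.2,0.3,12.2,0,0.005,0,40],[0.2,0.3,12.2,0,0.005,0,40]]'; python3 go.py .5014 -.3194 -.027 187; python3 -m jog '[[0,0,0,0,0,0,120],[0,0,0,0,0,0,200],[0,0,0,0,0,0,255],[0,0,0,0,0,0,255],[0,0,0,0,0,0,255],[0,0,0,0,0,0,255]]' 40; python3 go.py .5014 -.3194 -.027 187
```

```text
t: 23.82
tool_pos: [0.5025, -0.32, -0.0254]
tool_rot: [2.084, 2.346, 0.003]
contact_force: [0.9, -0.6, 1.1]
opening: 0.0719
t 23.82 pos [ 0.5025 -0.32   -0.0254] q6 -0.81 open 0.0719 | shift [ 0.07 -0.1   0.16] turn [ 0.004  0.002 -0.004] F [ 0.9 -0.6  1.1]
t: 24.32
tool_pos: [0.5038, -0.321, -0.0234]
tool_rot: [2.082, 2.343, 0.003]
contact_force: [0.6, 0.8, 6.1]
opening: 0.0291
t 24.32 pos [ 0.5038 -0.321  -0.0234] q6 -0.81 open 0.0291 | shift [ 0.19 -0.22  0.36] turn [ 0.006  0.004 -0.004] F [0.6 0.8 6.1]
```

```bash
python3 -m jog '[[0,0,-1,0,0,0,255],[0,0,-4,0,0,0,255],[0,0,-7,0,0,0,255],[0,0,-8.5,0,0,0,255],[0,0,-8.5,0,0,0,255]]'; python3 go.py .56 -.1015 .06 181.3
```

```text
t: 24.73
tool_pos: [0.5059, -0.323, 0.0673]
tool_rot: [2.076, 2.336, 0.003]
contact_force: [0.4, -0.9, -0.3]
opening: 0.0293
t 24.73 pos [ 0.5059 -0.323   0.0673] q6 -0.81 open 0.0293 | shift [21.36  7.98  0.59] turn [0.013 0.01  0.095] F [ 0.4 -0.9 -0.3]
```

```bash
python3 -m jog '[[21.4,8,0,0.01,0.01,0.095,255],[21.4,8,0,0.01,0.01,0.095,255],[21.4,8,0,0.01,0.01,0.095,255],[21.4,8,0,0.01,0.01,0.095,255],[21.4,8,0,0.01,0.01,0.095,255],[21.4,8,0,0.01,0.01,0.095,255],[21.4,8,0,0.01,0.01,0.095,255],[21.4,8,0,0.01,0.01,0.095,255]]'; python3 -m jog '[[0,0,0,0,0,0,255],[0,0,0,0,0,0,255]]'; python3 go.py .56 -.1015 -.012 181.3;python3 filefind.py w11.png
```

```text
t: 25.4
tool_pos: [0.5592, -0.1, 0.0646]
tool_rot: [2.193, 2.249, 0.001]
contact_force: [0.3, 0.3, -0.2]
opening: 0.0295
t: 25.57
tool_pos: [0.5584, -0.101, 0.0637]
tool_rot: [-2.194, -2.247, 0.001]
contact_force: [-0.6, 0.1, -0.6]
opening: 0.0292
t 25.57 pos [ 0.5584 -0.101   0.0637] q6 -0.33 open 0.0292 | shift [-0.06  0.17  7.57] turn [-0.001 -0.     0.001] F [-0.6  0.1 -0.6]
```

View pics/w11.png

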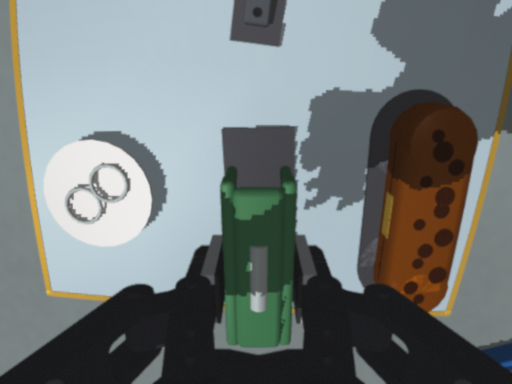

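The clip is held square above pad e (pad end edge at row 126), and the case lies on pad c. I lower the clip.

```bash
python3 -m jog '[[-0.05,0.15,2,0,0,0,255],[-0.05,0.15,5,0,0,0,255],[-0.05,0.15,7,0,0,0,255],[-0.05,0.15,7.5,0,0,0,255],[-0.05,0.15,7.5,0,0,0,255]]'; python3 -m jog '[[0,0.05,0.1,0,0,0,255],[0,0.05,0.3,0,0,0,255],[0,0.05,0.3,0,0,0,255]]'; python3 go.py .56 -.1015 -.0144 181.3
```

```text
t: 26.03
tool_pos: [0.5587, -0.1023, -0.0124]
tool_rot: [-2.195, -2.243, 0.003]
contact_force: [0.1, -0.4, -1.1]
opening: 0.0288
t: 26.28
tool_pos: [0.56, -0.103, -0.0144]
tool_rot: [-2.197, -2.244, 0.001]
contact_force: [0.3, 0.4, -0.2]
opening: 0.0291
t 26.28 pos [ 0.56   -0.103  -0.0144] q6 -0.33 open 0.0291 | shift [0.15 0.   0.  ] turn [-0.002 -0.    -0.001] F [ 0.3  0.4 -0.2]
```

Release and rise, then move aside so the top camera can see the tray.

```bash
python3 -m jog '[[0.1,0,0.1,0,0,0,255],[0.1,0,0.1,0,0,0,200],[0.1,0,0.1,0,0,0,140],[0.1,0,0.1,0,0,0,110],[0.1,0,0.1,0,0,0,110],[0.1,0,-3,0,0,0,110],[0.1,0,-7,0,0,0,110],[0.1,0,-11,0,0,0,110]]'; python3 -m jog '[[0,0,-6,0,0,0,110],[0,0,-9,0,0,0,110],[-4,0,-9,0,0,0,110],[-12,0,-9,0,0,0,110],[-20,0,-9,0,0,0,110],[-28,0,-9,0,0,0,110],[-28,0,-9,0,0,0,110],[-28,0,-9,0,0,0,110]]'
python3 - <<'E'
from h import *
c,im=snap('top','top9.png'); cv2.imwrite('pics/top9c.png',cv2.resize(im[85:225,215:375,::-1],None,fx=5,fy=4.2,interpolation=cv2.INTER_CUBIC)[:600])
E
```

```text
t: 26.95
tool_pos: [0.5586, -0.1014, 0.0951]
tool_rot: [-2.194, -2.241, 0.004]
contact_force: [0.3, 0.0, 0.8]
opening: 0.0486
t: 27.62
tool_pos: [0.5641, -0.3516, 0.1844]
tool_rot: [-2.193, -2.241, 0.004]
contact_force: [0.5, -0.1, -0.3]
opening: 0.0485
```

View pics/top9c.png

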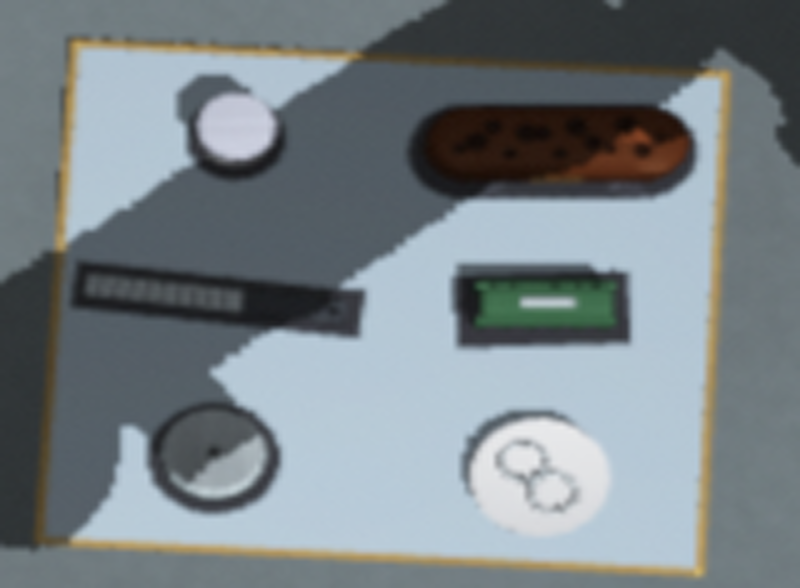

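All five stand on their own pads. I check the offsets in numbers.

Run:
```python
from h import *
c=calibration('top')
def P(u,v,z): return onz(c,[[215+u/5,85+v/4.2]],z)[0]
for n,uv,z,p in (('disp',(213,452),.091,(.453,.0872)),('jar',(236,129),.047,(.674,.0782)),('case',(559,146),.035,(.669,-.105)),('clip',(545,303),.035,(.5596,-.1009)),('file',(215,301),.016,(.5622,.084))):
    q=P(*uv,z); print(n,np.round(q[:2],4),'err mm',np.round((q[:2]-p)*1000,1))
```

```text
disp [0.4512 0.0862] err mm [-1.8 -1. ]
jar [0.6709 0.0776] err mm [-3.1 -0.6]
case [ 0.666  -0.1066] err mm [-3.  -1.6]
clip [ 0.5589 -0.1001] err mm [-0.7  0.8]
file [0.5584 0.0867] err mm [-3.8  2.7]
```

All are within about 5 mm of the pad centres, where 12 mm is allowed, and square to the pads, so I hand in.

```bash
python3 -c "
from station import finish_job,get_obs
o=get_obs();print(o['t'],o['contact_force'],o['dq'].round(3));print(finish_job())"
```

```text
27.6667 [-3.80620833 -2.84969027 -0.0306461 ] [ 0.052 -0.054  0.073  0.031  0.037  0.107]
the job is handed in; nothing more can be done
None
```

All five things are back on their own pads, set down and released, and I handed the job in at 27.7 s of the 122 s allowed. `finish_job()` gives no verdict, so the result rests on my own checks.

- **Final top picture:** each centre measured within about 5 mm of its pad centre, where 12 mm is allowed. The dispenser was about 2 mm off, the jar 3, the case 3.5, the clip 1 and the file 5. I read those centres off the enlarged picture by eye, so they carry a few millimetres of error. By eye the dispenser and jar stand upright and the case, file and clip lie along their pads; I did not measure tilt or heading at the end.
- **The stated tool frame disagreed with the robot:** the fingertips are about 40 mm behind where the description puts them. The first two tries at the file therefore closed on air, without moving it. I measured the offset from the wrist picture, and light contact with the chest top roughly bore it out.
- **Setting down:** every weight came off the wrist force before the jaws opened, except that the file is too light to show.
- **One weak point:** the arm was still settling at hand-in, with joint speeds up to 0.1 rad/s. It was well clear of everything, and I left the red file and the longer file where they were.

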